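Pack the bobbin case, slide the lid shut and flip the bail lever to locked

ROBOT

A 6-joint arm with a two-finger parallel gripper is mounted at the origin on the work surface. World frame = base frame: x ahead of the robot, y to its left, z up, the work surface at z = 0. Lengths are in m, angles in rad, forces in N, time in s.
With the tool pointing down it reaches from about 0.325 to 0.925 m from the base axis. Payload 3.1 kg.
Tool frame: the origin (TCP) lies where the fingers leave the gripper's body, on its centre line; the fingertips stand 73 mm ahead of it and the grasp point (between the pads) lies manip.pinch_z ahead of it (manip.pinch_z is the distance from the TCP to the grasp point, in m); z points along the fingers, y is the direction in which the jaws open and shut (so a half turn about z gives the same grasp; the last joint's range is limited). The gripper opens to 85 mm and grips with 20 to 120 N. Pads are 22 mm wide; open, the fingers measure 114 mm over their backs; the gripper's body (76 mm by 85 mm) begins 54 mm behind the grasp point. The pads swing forward as they close: fully open they stand 13 mm farther back than shut.
Start: joints at [-1.26, 0.217, 1.613, -0, 1.311, -0.112], TCP at [0.256, -0.57, 0.304] pointing down, gripper open.
Joint ranges: [-2.75, 2.75], [-0.78, 2.1], [0.31, 2.55], [-1.13, 4.27], [0.13, 2.63], [-2.58, 2.58]. Speed limits (rad/s): [2.79, 2.79, 3.14, 3.14, 3.14, 3.14].

INTERFACE

Orientations are given as a unit quaternion [x, y, z, w].
In Python, from plant import manip gives the robot as it stands. Calls block until the motion is done:
- manip.goto(position, orientation): joint-space move of the TCP to a pose.
- manip.move_straight(position, attitude=None, vel=0.15, stop_force=None): straight line of the TCP; attitude=None keeps the orientation; vel is the mean speed in m/s. With stop_force (N) it stops when the force on the tool has changed by that much, and returns True; else False.
- manip.move_j(angles): joint-space move.
- manip.set_gripper(opening): finger opening in m; the grip force is fixed at half the most; returns when the fingers have stopped.
- manip.pause(seconds).
- manip.inverse_kinematics(position, orientation): joint angles nearest the present ones, or None.
- manip.observe(): the state.
- manip.grab_frame(name): name is "side" or "top" or "wrist"; returns (picture, depth): 420x560x3 uint8, blue, green, red; 420x560 float32, m along the optical axis (not along the pixel's ray), 0 where there is no reading.
- manip.get_calibration(name): a dict with "camera_matrix" (3x3 intrinsics, pixels), "eye" and "attitude" of the camera in the world. Camera axes: x right, y up, looking along -z (the intrinsics and any distortion apply to the point x, -y, -z); pixel columns grow to the right and rows downward; lengths in m; the calibration is good to about 2 mm. A picture is of the moment at which its call begins: read the wrist's pose just before it. get_calibration takes no time and is no camera call; for the wrist camera it gives the pose at the moment of the call.
A pose or a line that the arm cannot do raises manip.Unreachable and nothing moves.
- manip.sign_off(): hands the job in, once; it reports no verdict.
The state is a dict: "t": time; "q": joint angles; "joint_vel": joint speeds; "joint_efforts": joint torques, N m; "tcp_pos": TCP position; "orientation": TCP orientation; "wrist_force": force on the tool from outside, world axes, zero at the start; "moment": the same for the moment, N m; "width": finger opening in m.
Only numpy, scipy, OpenCV 4.12 (cv2) and the standard library are available. Lean on these libraries where they do the work, as an engineer would, in place of code of your own. Each camera call takes 0.05 s, during which the arm holds its last target.

TASK

Pack the wooden bobbin case away in the organiser: set it down gently, lying flat on the floor of the empty bay so that nothing stands above the rim, and let go of it. Then slide the lid fully shut over it, and only after that flip the steel bail lever over onto the lid until it sits fully in its locked position. Leave the bead jar, the spool stand and the hoops where they are.

Things in the scene. Friction and masses are not known exactly. Their poses are not given: they have to be found in the camera images.
- organiser: Dark wooden organiser fixed to the table, long along its y, 156 mm wide (x), 54 mm high. Origin: under the centre of its packing compartment, at table height, z up. The compartment (outer 156 x 136 mm, walls and floor 6 mm) spans y -68 to +68 mm; a wall along y splits it into the empty near bay (bay) and a narrower far bay (+x side) of packed reels, all below the rim.
- deck (a point): Centre of the top of the closed deck, 54 mm above the table, which spans organiser y +68 to +208 mm. The open lid lies above it. Its two small drawer fronts do not open. Steel rails along both edges of deck and compartment reach 62 mm above the table.
- bay (a point): Centre of the floor of the empty bay, axes parallel to the organiser's. The bay is 80 mm (x) by 124 mm (y) inside, open at the top while the lid is open; floor 6 mm, rim 54 mm above the table. The dividing wall on its +x side is 48 mm high above the table.
- case: Loose closed wooden bobbin case, 0.15 to 0.31 kg: flat body 66 (its x) by 110 (its y) by 24 mm high, with a grip ridge along the middle of its top, 12 (x) by 70 (y) by 20 mm high; 44 mm in all. Origin: centre of its underside, z up. Starts flat on the table; symmetric end for end. Fits the bay lying flat, long side along the organiser's y, 7 mm free on each side.
- case_ridge (a point): Centre of the top of the case's grip ridge, 44 mm above the case's underside.
- lid (a joint): Sliding lid position in m: 0 fully shut over the compartment, 0.140 fully open over the deck; starts at 0.132 to 0.140. It opens towards the organiser's +y and shuts towards -y. It slides with about 2 N of friction and stays where it is left. A case standing above the rim blocks it.
- lid_rib (a point): Centre of the top of the push rib on the plywood lid. Lid: 146 (x) by 136 (y) by 10 mm, underside 56, upper face 66 mm above the table. Rib: 50 mm long (x), 12 mm thick (y), 24 mm tall, top 90 mm above the table, 30 mm from the lid's middle towards -y, so the lid reaches 98 mm beyond it towards +y. At lid position 0 it is at organiser y -30 mm.
- bail (a joint): Bail lever angle in rad. 0: unlocked stop, leaning 0.65 rad from upright towards organiser -y, away from the compartment (the start). 2.05: locked stop, lying over the shut lid 1.4 rad from upright, arms straddling the rib. Its weight (0.24 kg) holds it at either stop: pushing its bar takes under 2 N, and past upright (0.65 rad) it falls on to locked by itself; before that it falls back.
- bail_bar (a point): Middle of the lever's cross bar. The lever is a heavy steel U: two arms 8 mm thick, 90 mm apart (organiser x), and a cross bar 16 mm thick along organiser x, 100 mm from the hinge. Unlocked, the bar is 154 mm above the table at organiser y -154 mm; locked, 91 mm above the table at y +6 mm.
- bail_hinge (a point): Middle of the lever's hinge axis, which runs along organiser x at y -93 mm, 74 mm above the table, between two lugs 84 mm high on a 58 mm high, 124 mm wide pedestal (organiser y -118 to -68 mm).
- jar: Bystander: glass bead jar, 72 mm across, 95 mm high. Origin: centre of its underside.
- spool_stand: Bystander: red plastic spool stand, 100 mm across, four pins, 92 mm high. Origin: centre of its underside.
- hoops: Bystander: pair of nested bamboo hoops lying flat, 125 mm across, 12 mm high. Origin: centre of the underside.
Not all that is in view belongs to the job. What is meant by the case is not pink or turquoise, and is the smaller of those in its own colour.

How it is judged:
By the outcome, as a careful person would: the job done as asked, in the order asked, and still so for the second after the job is handed in, with the robot touching nothing.
It also fails if it takes over 64 s, if anything falls off the work surface, if the arm or the gripper's body presses on something with over 40 N, if the wrist force passes 120 N, or if a joint passes its speed limit or range.

## Working session

There is one attempt and no reset: what is moved stays moved. The work goes in short steps, each a Python script; the robot and the scene stay as the last script left them, time stands still between calls to the robot, and variables do not carry over. Pictures are saved under pics/ and viewed, and the job is handed in when it is done.

```bash
ls; mkdir -p pics; python3 - <<'E'
from plant import manip
import cv2, numpy as np
print(manip.pinch_z, manip.observe())
for n in ("top","side","wrist"):
    c=manip.get_calibration(n); p,d=manip.grab_frame(n)
    print(n,c); cv2.imwrite(f"pics/{n}0.png",p); np.savez(f"pics/{n}0.npz",p=p,d=d,K=c["camera_matrix"],e=c["eye"],a=c["attitude"])
E
```

```text
pics
0.0539 {'t': 0.0, 'q': array([-1.26018497e+00,  2.17804341e-01,  1.61494797e+00,  1.41288954e-05,
        1.31129091e+00, -1.12201223e-01]), 'joint_vel': array([ 0.00134622,  0.00050438, -0.00061356, -0.00066728,  0.00076934,
        0.00058646]), 'joint_efforts': array([ 4.10383054e-04, -3.96843052e+01, -3.03856301e+01, -3.15272246e-04,
        9.64157749e-03, -2.01425155e-05]), 'tcp_pos': array([ 0.25627786, -0.56933174,  0.3025297 ]), 'orientation': array([ 9.77736441e-01,  2.09833150e-01, -1.14562755e-04, -1.21993336e-03]), 'wrist_force': array([-0.64176383,  0.29384039, -0.11090694]), 'moment': array([-0.02102188, -0.00891037,  0.03024439]), 'width': 0.08536176834310277}
top {'camera_matrix': array([[513.01632975,   0.        , 279.96784247],
       [  0.        , 513.01632975, 203.92041977],
       [  0.        ,   0.        ,   1.        ]]), 'eye': array([ 0.2636171 , -0.01959916,  1.87218884]), 'attitude': array([-0.05044918,  0.05872732,  0.70541474, -0.70455378])}
side {'camera_matrix': array([[428.82759869,   0.        , 269.57897449],
       [  0.        , 428.82759869, 212.32825335],
       [  0.        ,   0.        ,   1.        ]]), 'eye': array([0.05976063, 0.82476212, 1.19357494]), 'attitude': array([-0.09339754,  0.35418101,  0.90158654, -0.23016173])}
wrist {'camera_matrix': array([[294.55059916,   0.        , 279.6737888 ],
       [  0.        , 294.55059916, 203.1187197 ],
       [  0.        ,   0.        ,   1.        ]]), 'eye': array([ 0.32034179, -0.53954687,  0.37335248]), 'attitude': array([-0.11809863,  0.07767305, -0.5377574 ,  0.8311658 ])}
```

View pics/top0.png

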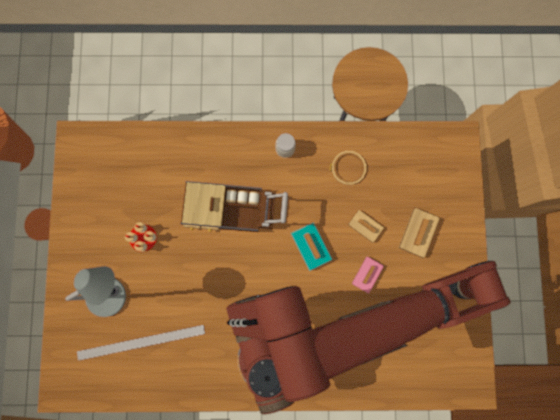

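View pics/side0.png

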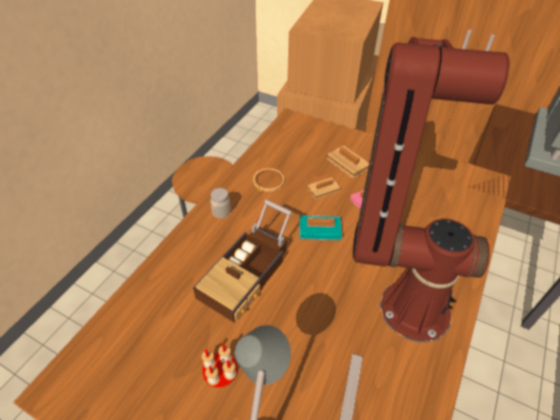

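View pics/wrist0.png

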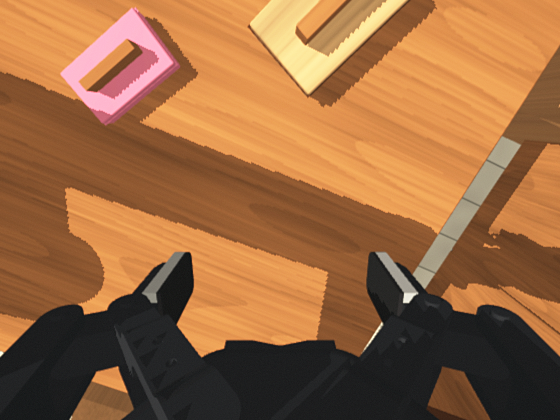

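The scene has two plain wooden cases. The smaller is at top-image (367,226) and the larger at (420,232). The organiser is at (235,208), with its lid to the left and its bail at (277,208). I'll enlarge both areas.

```bash
cat > h.py <<'E'
import numpy as np, cv2
from scipy.spatial.transform import Rotation as R
def ray(K,a,u,v):
    return R.from_quat(a).apply([(u-K[0,2])/K[0,0], -(v-K[1,2])/K[1,1], -1.])
def onz(K,e,a,u,v,z):
    r=ray(K,a,u,v); return e+r*(z-e[2])/r[2]
def proj(K,e,a,P):
    p=R.from_quat(a).inv().apply(np.asarray(P)-e); x=np.array([p[...,0],-p[...,1],-p[...,2]])
    return np.array([K[0,0]*x[0]/x[2]+K[0,2],K[1,1]*x[1]/x[2]+K[1,2]]).T
def load(n):
    z=np.load(f"pics/{n}.npz"); return z["p"],z["d"],z["K"],z["e"],z["a"]
def snap(m,n,name):
    c=m.get_calibration(n); p,d=m.grab_frame(n); cv2.imwrite(f"pics/{name}.png",p)
    np.savez(f"pics/{name}.npz",p=p,d=d,K=c["camera_matrix"],e=c["eye"],a=c["attitude"]); return p,d,c["camera_matrix"],c["eye"],c["attitude"]
def down(yaw): # jaw axis (tool y) at angle yaw in the world, tool z down
    y=np.array([np.cos(yaw),np.sin(yaw),0]); z=np.array([0,0,-1.]); x=np.cross(y,z)
    return R.from_matrix(np.c_[x,y,z]).as_quat()
E
python3 - <<'E'
from h import *
p=load("top0")[0]
a=cv2.resize(p[165:245,170:300],None,fx=6,fy=6,interpolation=cv2.INTER_CUBIC); cv2.imwrite("pics/c1.png",a)
a=cv2.resize(p[200:260,340:450],None,fx=7,fy=7,interpolation=cv2.INTER_CUBIC); cv2.imwrite("pics/c2.png",a)
E
```

```text
(no output)
```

View pics/c1.png

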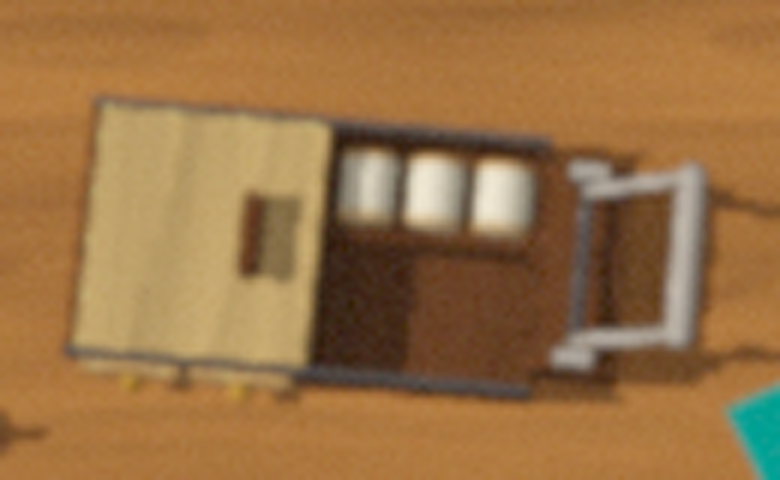

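View pics/c2.png

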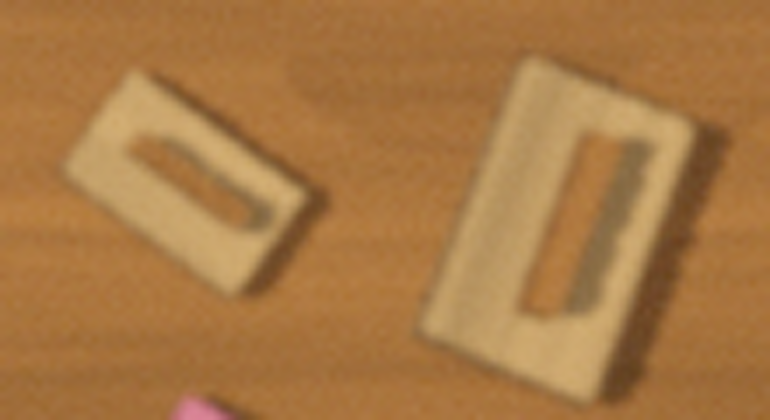

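```bash
python3 - <<'E'
from h import *
p,d,K,e,a=load("top0")
c=np.array([(137,68),(318,195),(238,297),(62,168)])/7+[340,200]-.5+.5/7
C=np.array([onz(K,e,a,u,v,.024) for u,v in c]); print("case",C.round(4), C.mean(0), [np.linalg.norm(C[i]-C[i-1]) for i in range(4)])
r=np.array([(137,147),(248,222)])/7+[340,200]
print("ridge",[onz(K,e,a,u,v,.044) for u,v in r])
o=np.array([(98,98),(68,353),(552,143),(530,396)])/6+[170,165]-.5+.5/6
O=np.array([onz(K,e,a,u,v,.062) for u,v in o]); print("org",O.round(4),np.linalg.norm(O[0]-O[1]),np.linalg.norm(O[0]-O[2]),np.linalg.norm(O[1]-O[3]))
t=np.array([(690,172),(680,335)])/6+[170,165]
print("bar",[onz(K,e,a,u,v,.162).round(4) for u,v in t])
E
```

```text
case [[ 0.5317 -0.3303  0.024 ]
 [ 0.4651 -0.4226  0.024 ]
 [ 0.4122 -0.3795  0.024 ]
 [ 0.4793 -0.29    0.024 ]] [ 0.47206939 -0.35560552  0.024     ] [np.float64(0.06610923134628778), np.float64(0.11379269267702706), np.float64(0.06824379803380892), np.float64(0.11178423984935645)]
ridge [array([ 0.48621452, -0.32741237,  0.044     ]), array([ 0.44750789, -0.38335033,  0.044     ])]
org [[0.6293 0.2962 0.062 ]
 [0.4759 0.3099 0.062 ]
 [0.6019 0.0247 0.062 ]
 [0.4501 0.0371 0.062 ]] 0.15404917105128466 0.27291654628541373 0.27396900599306123
bar [array([ 0.5652, -0.0571,  0.162 ]), array([ 0.4726, -0.0511,  0.162 ])]
```

```bash
python3 - <<'E'
from h import *
from plant import manip
s=manip.observe(); p,d,K,e,a=load("wrist0")
Rt=R.from_quat(s["orientation"]); print("cam in tool",Rt.inv().apply(e-s["tcp_pos"]),"cam look",Rt.inv().apply(R.from_quat(a).apply([0,0,-1])), Rt.as_matrix().round(3))
O=np.array([.5326,.0986,0]); th=np.radians(-5.6); ex=np.array([np.cos(th),np.sin(th),0]); ey=np.array([-ex[1],ex[0],0])
for add in (0,np.pi):
  print(add, manip.inverse_kinematics(np.array([.471,-.356,.25]),down(np.radians(-36)+add)), manip.inverse_kinematics(O-.032*ex+[0,0,.11],down(th+add)), manip.inverse_kinematics(O-.19*ey+[0,0,.21],down(th+add)), manip.inverse_kinematics(O+.14*ey+[0,0,.15],down(th+add)))
E
```

```text
cam in tool [ 0.07071421 -0.00115329 -0.07052037] cam look [-2.80048117e-01 -3.66646148e-04  9.59985894e-01] [[ 0.912  0.41  -0.001]
 [ 0.41  -0.912  0.002]
 [ 0.    -0.002 -1.   ]]
0 [-7.66069789e-01  1.95286529e-01  1.74439128e+00 -4.44089210e-16
  1.20191485e+00 -1.37751259e-01] [ 6.29887267e-02  2.37529152e-01  2.00273642e+00 -4.44089210e-16
  9.01327087e-01  1.60727165e-01] [-3.08765488e-01  1.01597959e-01  1.93354084e+00 -4.44089210e-16
  1.10645386e+00 -2.11027050e-01] [ 2.93029095e-01  3.30011075e-01  1.78769202e+00 -4.44089210e-16
  1.02388956e+00  3.90767533e-01]
3.141592653589793 None None None None
```

```bash
python3 - <<'E'
from h import *
from plant import manip
manip.goto([.471,-.356,.25],down(np.radians(-36)))
manip.pause(.2)
snap(manip,"wrist","w1"); s=manip.observe(); print(s["t"],s["tcp_pos"])
E
```

```text
1.575 [ 0.47049113 -0.35713251  0.25030439]
```

View pics/w1.png

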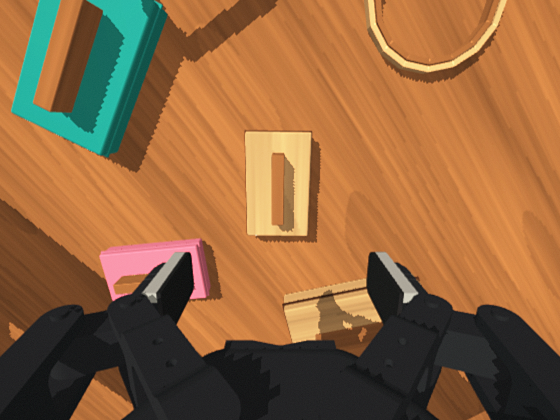

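The target case is centred, with body-top corners at (246,131), (312,131), (309,236) and (247,235). Its ridge runs from (278,153) to (278,226).

```bash
python3 - <<'E'
from h import *
p,d,K,e,a=load("w1")
C=np.array([onz(K,e,a,u,v,.024) for u,v in [(246,131),(312.5,131),(309,236),(247,235.5)]])
L=(C[0]+C[1]-C[2]-C[3])/2; print(C.round(4),C.mean(0),np.linalg.norm(L),np.degrees(np.arctan2(L[1],L[0])),[np.linalg.norm(C[i]-C[i-1]) for i in range(4)])
r=[onz(K,e,a,u,v,.044) for u,v in [(278.5,153),(278,227)]];print(r,(r[0]+r[1])/2, np.degrees(np.arctan2(*(r[0]-r[1])[1::-1])))
cv2.imwrite("pics/c3.png",cv2.resize(p[115:255,225:335],None,fx=4,fy=4))
E
```

```text
[[ 0.4773 -0.2902  0.024 ]
 [ 0.5299 -0.3287  0.024 ]
 [ 0.4642 -0.418   0.024 ]
 [ 0.4102 -0.3778  0.024 ]] [ 0.47040234 -0.35370081  0.024     ] 0.11057774841119178 53.109006936527486 [np.float64(0.11029573433309234), np.float64(0.0651980106528692), np.float64(0.11086992313947389), np.float64(0.06731327022350693)]
[array([ 0.4917682 , -0.32447669,  0.044     ]), array([ 0.44779835, -0.38363184,  0.044     ])] [ 0.46978328 -0.35405427  0.044     ] 53.37668180624128
```

View pics/c3.png

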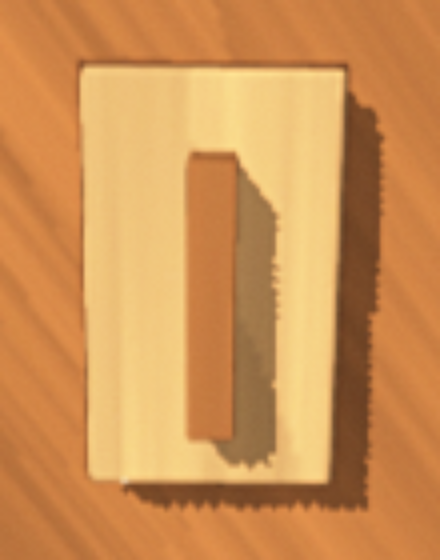

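```bash
python3 - <<'E'
from h import *
from plant import manip
q=down(np.radians(-36.8))
manip.set_gripper(.035)
manip.goto([.470,-.354,.15],q)
print(manip.move_straight([.470,-.354,.101],vel=.08,stop_force=8))
s=manip.observe(); print(s["t"],s["tcp_pos"],s["wrist_force"],s["width"])
manip.set_gripper(0.0)
s=manip.observe(); print(s["t"],s["tcp_pos"],s["wrist_force"],s["width"])
snap(manip,"wrist","w2")
E
```

```text
False
3.3667 [ 0.47005898 -0.35405911  0.10084531] [-0.5159434   0.24435303  0.66101665] 0.035096554949913455
3.7 [ 0.47048153 -0.35447729  0.10190713] [ 0.48161307 -0.25293865  3.00836996] 0.010266275969315742
```

View pics/w2.png

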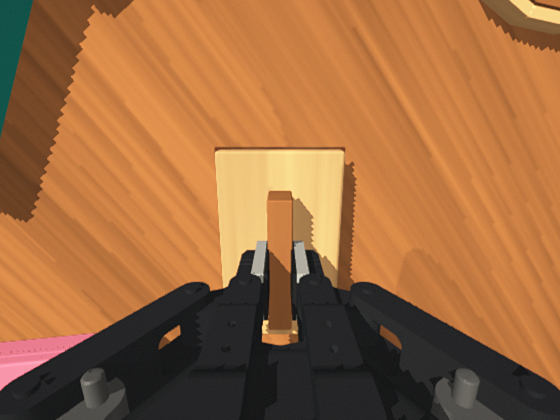

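```bash
python3 - <<'E'
from h import *
from plant import manip
manip.move_straight([.470,-.354,.31],vel=.2)
s=manip.observe(); print(s["t"],s["wrist_force"],s["width"])
O=np.array([.5326,.0986,0]); th=np.radians(-5.6); ex=np.array([np.cos(th),np.sin(th),0]); ey=np.array([-ex[1],ex[0],0])
manip.goto(O-.02*ex-.03*ey+[0,0,.33],down(th))
manip.pause(.3)
snap(manip,"wrist","w3"); s=manip.observe(); print(s["t"],s["tcp_pos"],s["wrist_force"],s["moment"],s["width"])
E
```

```text
4.9417 [-0.54995214 -0.44892106 -2.12934515] 0.010418265845736874
6.8667 [0.50989118 0.07018068 0.32994596] [ 0.29481598  0.7320212  -0.96237977] [-0.01746877 -0.00585395 -0.00239276] 0.01052862201408037
```

View pics/w3.png

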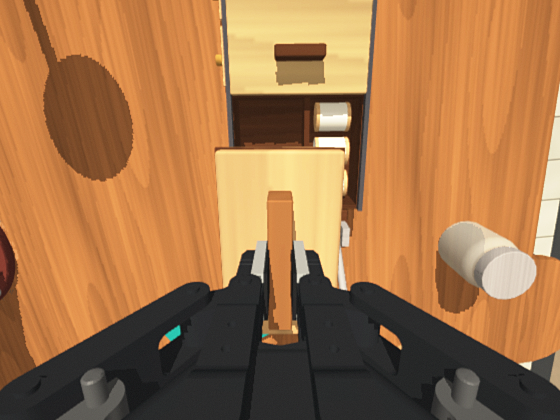

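Case held. The rails, lid edge (row ~95) and right rail end (~362,210) are visible. I'll overlay the model to check the organiser pose.

```bash
cat > ov.py <<'E'
from h import *
import sys
def over(n,O,deg,lid,crop,f,out):
    p,d,K,e,a=load(n); th=np.radians(deg); x0,y0,x1,y1=crop
    im=cv2.resize(p[y0:y1,x0:x1],None,fx=f,fy=f,interpolation=cv2.INTER_CUBIC)
    def W(x,y,z): return np.array([O[0]+x*np.cos(th)-y*np.sin(th),O[1]+x*np.sin(th)+y*np.cos(th),z])
    def ln(A,B,c):
        P=[((proj(K,e,a,W(*X))-[x0,y0]+.5)*f-.5) for X in (A,B)]
        cv2.line(im,*[tuple(int(round(v)) for v in q) for q in P],c,1,cv2.LINE_AA)
    for s in (-1,1): ln((s*.078,-.068,.062),(s*.078,.208,.062),(255,0,0))
    ln((-.078,-.068,.062),(.078,-.068,.062),(255,0,0))
    y=lid-.068; ln((-.073,y,.066),(.073,y,.066),(0,255,0))
    for s in (-1,1): ln((s*.073,y,.066),(s*.073,y+.136,.066),(0,255,0))
    r=lid-.03
    for s in (-1,1): ln((-.025,r+s*.006,.09),(.025,r+s*.006,.09),(255,255,0)); ln((s*.025,r-.006,.09),(s*.025,r+.006,.09),(255,255,0))
    X=[-.072,.008]; Y=[-.062,.062]
    for i in (0,1):
        ln((X[i],Y[0],.006),(X[i],Y[1],.006),(0,0,255)); ln((X[0],Y[i],.006),(X[1],Y[i],.006),(0,0,255))
    cv2.imwrite(out,im)
E
python3 -c "
from ov import *
over('w3',[.5326,.0986],-5.6,.136,(200,0,400,230),2.6,'pics/o1.png')
over('top0',[.5326,.0986],-5.6,.136,(170,165,300,245),6,'pics/o2.png')"
```

```text
(no output)
```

View pics/o1.png

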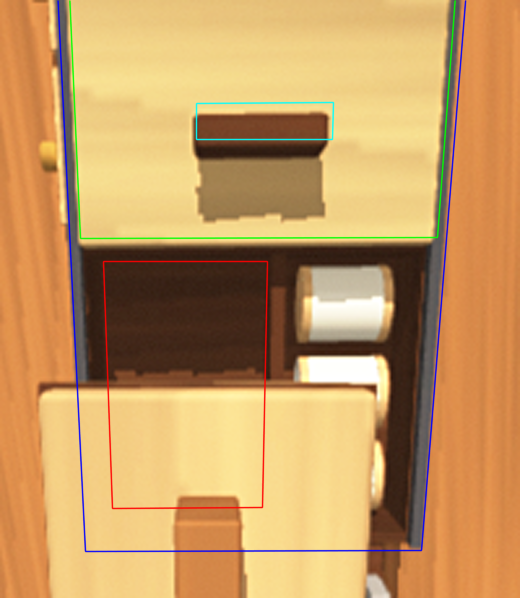

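View pics/o2.png

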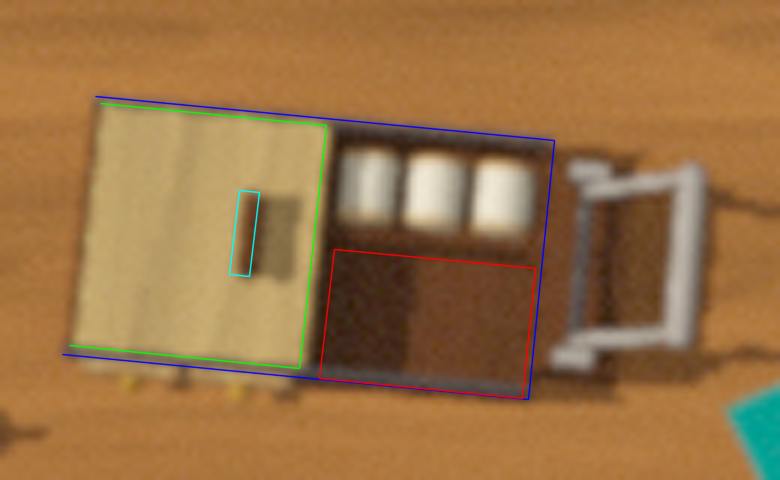

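```bash
python3 - <<'E'
from h import *
from plant import manip
p,d,K,e,a=load("w3"); s=manip.observe()
z=s["tcp_pos"][2]-.1019+.024
Rt=R.from_quat(s["orientation"])
for u,v in [(217.5,150),(343,150)]:
    print(Rt.inv().apply(onz(K,e,a,u,v,z)-s["tcp_pos"]))
for u,v in [(268.5,192.),(291.5,192.)]: print(Rt.inv().apply(onz(K,e,a,u,v,z+.02)-s["tcp_pos"]))
E
```

```text
[ 0.05600014 -0.03188406  0.077902  ]
[0.05593611 0.0307506  0.07789502]
[ 0.03939999 -0.00588903  0.05789956]
[0.03938996 0.00445308 0.05789841]
```

```bash
python3 - <<'E'
from h import *
from plant import manip
for n in("w2","w3"):
  p,d,K,e,a=load(n)
  for u,v in [(230,165),(330,165),(280,172),(280,200),(250,155),(250,130)]:
    r=ray(K,a,u,v); print(n,u,v,d[v,u],(e+r*d[v,u]).round(4))
  print(manip.get_calibration("wrist")["eye"])
p=load("w3")[0]; cv2.imwrite("pics/c4.png",cv2.resize(p[140:290,205:355],None,fx=4,fy=4))
E
```

```text
w2 230 165 0.14735888 [ 0.4787 -0.3003  0.0257]
w2 330 165 0.14731544 [ 0.5187 -0.3303  0.0258]
w2 280 172 0.14887527 [ 0.4965 -0.3182  0.0252]
w2 280 200 0.13438103 [ 0.4907 -0.3259  0.0432]
w2 250 155 0.14673547 [ 0.4897 -0.3024  0.025 ]
w2 250 130 0.1675907 [ 0.4947 -0.2923 -0.    ]
[0.51611185 0.14173494 0.40060758]
w3 230 165 0.14855924 [0.4889 0.1211 0.2526]
w3 330 165 0.14847466 [0.5391 0.1161 0.2527]
w3 280 172 0.1501147 [0.5136 0.1149 0.252 ]
w3 280 200 0.13384181 [0.5127 0.1056 0.2717]
w3 250 155 0.14786196 [0.4995 0.125  0.2519]
w3 250 130 0.38364324 [0.476  0.1295 0.0056]
[0.51611185 0.14173494 0.40060758]
```

View pics/c4.png

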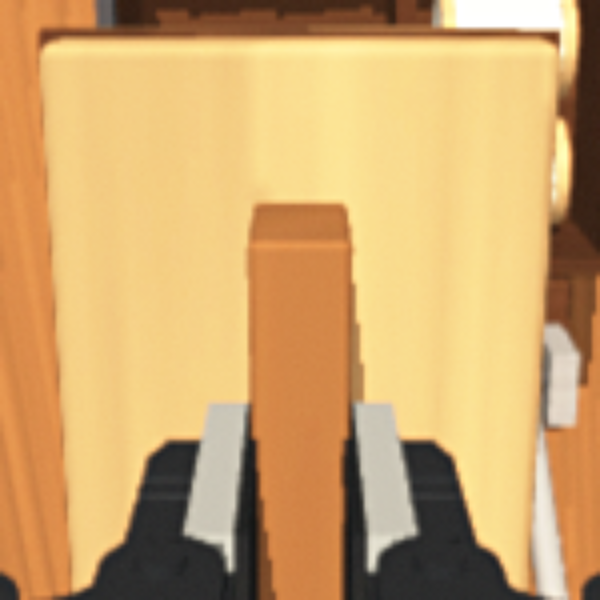

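```bash
cat >> h.py <<'E'
th=np.radians(-5.6); O=np.array([.5318,.0987,0]); ex=np.array([np.cos(th),np.sin(th),0]); ey=np.array([-ex[1],ex[0],0]); QO=down(th)
def W(x,y,z): return O+x*ex+y*ey+[0,0,z]
def loc(P): P=np.asarray(P)-O; return np.array([P@ex,P@ey,P[2]])
E
python3 - <<'E'
from h import *
from plant import manip
manip.move_straight(W(-.032,0,.33),attitude=QO)
print(manip.move_straight(W(-.032,0,.170),vel=.15,stop_force=8))
manip.pause(.2); snap(manip,"wrist","w4"); snap(manip,"side","s4")
s=manip.observe(); print(s["t"],loc(s["tcp_pos"]),s["wrist_force"])
E
```

```text
False
8.75 [-3.16194791e-02  8.62847196e-05  1.70663003e-01] [ 0.37315281  0.5824778  -2.39105583]
```

View pics/w4.png

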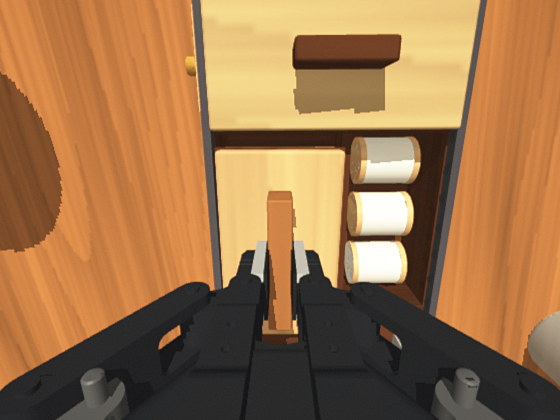

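```bash
python3 -c "
from ov import *
over('w4',[.5318,.0987],-5.6,.134,(185,0,495,300),2,'pics/o3.png')"
```

```text
(no output)
```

View pics/o3.png

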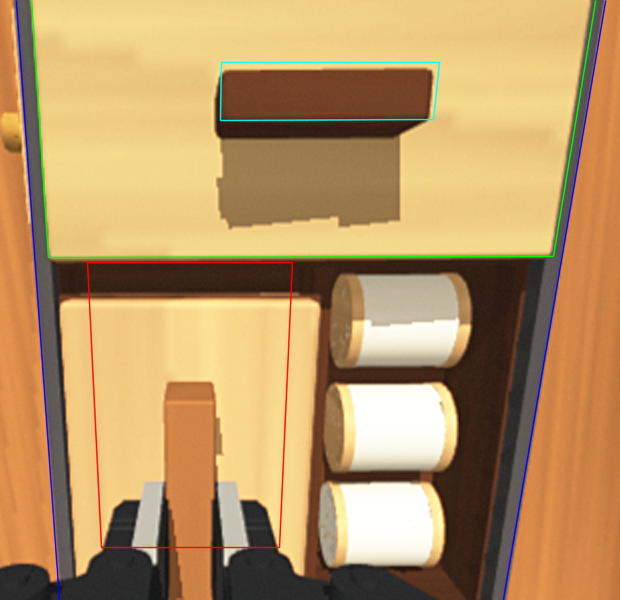

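The overlay fits within about 1 mm, so I'm lowering the case.

```bash
python3 - <<'E'
from h import *
from plant import manip
print(manip.move_straight(W(-.0325,0,.116),vel=.08,stop_force=6))
s=manip.observe(); print(s["t"],loc(s["tcp_pos"]),s["wrist_force"])
print(manip.move_straight(W(-.0325,0,.104),vel=.02,stop_force=4))
s=manip.observe(); print(s["t"],loc(s["tcp_pos"]),s["wrist_force"],s["moment"])
snap(manip,"wrist","w5")
E
```

```text
False
9.575 [-3.21260308e-02  4.35918952e-05  1.16196217e-01] [ 0.02882096 -0.23236352 -2.68821485]
True
10.0417 [-3.21172063e-02  7.95017369e-05  1.07890797e-01] [0.37787636 0.08594249 3.48457184] [ 0.0052114   0.02805621 -0.03479139]
```

View pics/w5.png

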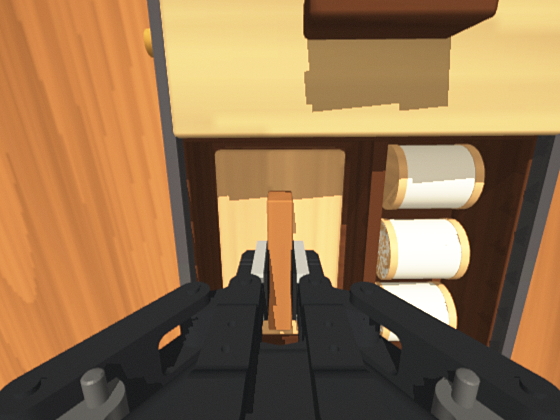

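Contact came at the predicted height (z 0.1079), with the case flat and inside the bay. Releasing it now, then a check.

```bash
python3 - <<'E'
from h import *
from plant import manip
manip.set_gripper(.032)
s=manip.observe(); print(s["width"],s["wrist_force"])
manip.move_straight(W(-.0325,0,.135),vel=.06,stop_force=6)
manip.move_straight(W(-.0325,0,.21),vel=.2)
manip.pause(.1)
snap(manip,"wrist","w6")
p,d,K,e,a=load("w6"); s=manip.observe(); print(s["t"])
for u,v in [(230,200),(260,200),(280,190),(300,200),(240,230),(250,180),(310,180)]:
    print(u,v,loc(e+ray(K,a,u,v)*d[v,u]).round(4))
E
```

```text
0.03211127464966136 [ 0.08365847 -0.27720288  0.34498124]
11.7333
230 200 [-0.0737  0.0109  0.0624]
260 200 [-0.0532  0.0021  0.0311]
280 190 [-0.0356  0.016   0.0512]
300 200 [-0.0182  0.0019  0.0303]
240 230 [-0.0717 -0.0258  0.0317]
250 180 [-0.0613  0.0199  0.0316]
310 180 [-0.0101  0.02    0.0317]
```

View pics/w6.png

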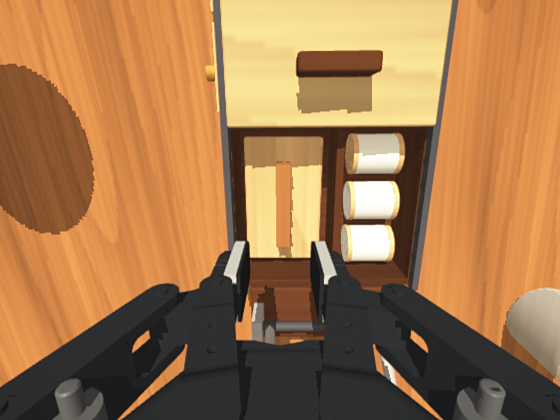

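The case lies flat on the bay floor: body top is about 31 mm, ridge about 51 mm, below the 54 mm rim. Next, push the lid shut.

```bash
python3 - <<'E'
from h import *
from plant import manip
manip.set_gripper(0)
manip.goto(W(0,.145,.21),QO)
print(manip.move_straight(W(0,.145,.150),vel=.12,stop_force=6))
s=manip.observe(); print(s["t"],loc(s["tcp_pos"]),s["wrist_force"])
print(manip.move_straight(W(0,0.01,.150),vel=.08,stop_force=15))
s=manip.observe(); print(s["t"],loc(s["tcp_pos"]),R.from_quat(QO).inv().apply(s["wrist_force"]))
snap(manip,"wrist","w7")
E
```

```text
False
13.4333 [0.00033228 0.14456285 0.15024616] [0.45113404 0.95663408 0.53455756]
False
15.2667 [-0.00064319  0.00996859  0.14950816] [ 0.49196925 -0.00179608  0.3680524 ]
```

View pics/w7.png

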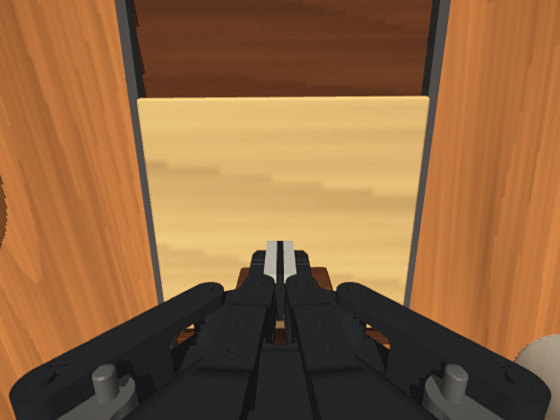

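The lid is moving squarely, with the rib ahead of the fingers at (284,280). I'll finish against the stop.

```bash
python3 - <<'E'
from h import *
from plant import manip
print(manip.move_straight(W(0,-.045,.150),vel=.03,stop_force=12))
s=manip.observe(); print(s["t"],loc(s["tcp_pos"]),R.from_quat(QO).inv().apply(s["wrist_force"]))
manip.move_straight(W(0,.02,.150),vel=.1)
manip.move_straight(W(0,.02,.26),vel=.2)
manip.pause(.1); snap(manip,"wrist","w8");  snap(manip,"side","s8")
p,d,K,e,a=load("w8")
cv2.imwrite("pics/s8c.png",cv2.resize(load("s8")[0][180:330,180:330],None,fx=4,fy=4,interpolation=cv2.INTER_CUBIC))
import ov; ov.over('w8',O,-5.6,0.0,(130,0,430,420),1.4,'pics/o8.png')
E
```

```text
True
16.2833 [-0.00032065 -0.01353604  0.14966859] [ 0.15405789  0.70522207 -0.98164055]
```

View pics/o8.png

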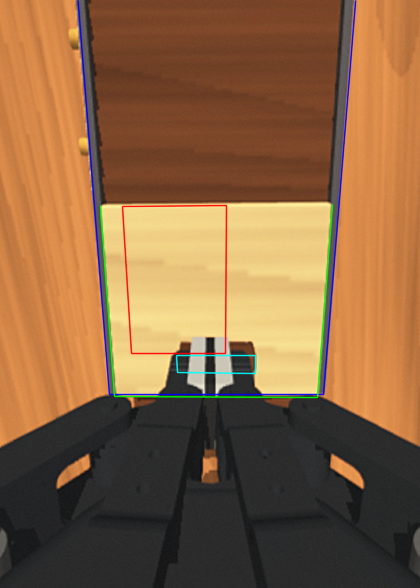

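View pics/s8c.png

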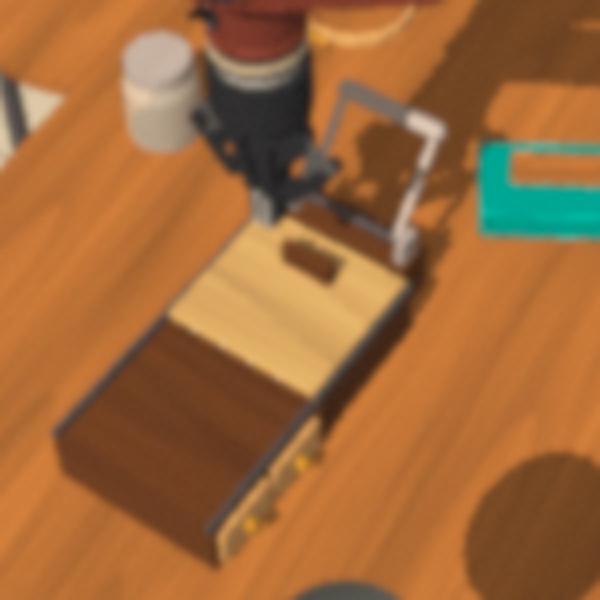

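The lid hit its stop at the predicted place. The rear edge matches the model within about 1 mm. I'll push once more, a bit firmer, to confirm the stop is real.

```bash
python3 - <<'E'
from h import *
from plant import manip
manip.move_straight(W(0,.02,.150),vel=.2)
print(manip.move_straight(W(0,-.045,.150),vel=.04,stop_force=25))
s=manip.observe(); print(s["t"],loc(s["tcp_pos"]),R.from_quat(QO).inv().apply(s["wrist_force"]))
manip.move_straight(W(0,.02,.150),vel=.15)
manip.move_straight(W(0,.02,.30),vel=.25)
# round to behind the bail, above it
manip.move_straight(W(0,-.21,.30),vel=.25)
manip.pause(.1); snap(manip,"wrist","w9"); s=manip.observe(); print(s["t"],loc(s["tcp_pos"]))
E
```

```text
True
19.3667 [-1.45868475e-04 -1.45636864e-02  1.49905257e-01] [ 2.65542855  0.1770998  -1.08670026]
21.7167 [-5.14620670e-05 -2.08760752e-01  2.99799192e-01]
```

View pics/w9.png

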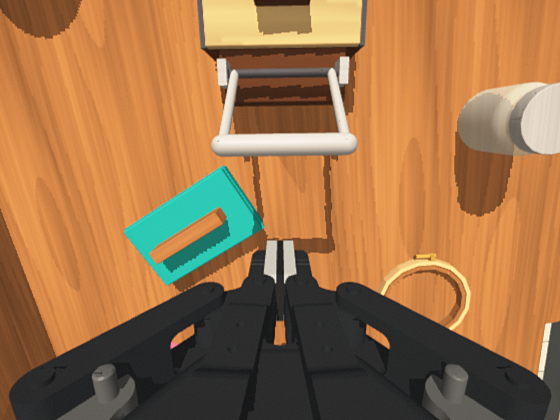

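```bash
python3 - <<'E'
from h import *
from plant import manip
print(manip.move_straight(W(0,-.21,.213),vel=.15,stop_force=8))
ff=lambda:R.from_quat(QO).inv().apply(manip.observe()["wrist_force"]).round(2)
for y,z in [(-.173,.213),(-.146,.227),(-.112,.233),(-.092,.231),(-.080,.229)]:
    b=manip.move_straight(W(0,y,z),vel=.06,stop_force=15); s=manip.observe(); print(b,s["t"],loc(s["tcp_pos"]).round(4),ff())
    if b: break
manip.pause(.3)
snap(manip,"wrist","w10"); snap(manip,"side","s10")
cv2.imwrite("pics/s10c.png",cv2.resize(load("s10")[0][180:330,180:330],None,fx=4,fy=4,interpolation=cv2.INTER_CUBIC))
E
```

```text
False
False 23.2167 [ 0.     -0.1731  0.2131] [-1.68 -0.5   0.1 ]
False 23.875 [-1.000e-04 -1.456e-01  2.267e-01] [-0.88  0.35 -0.54]
False 24.6 [-1.000e-04 -1.117e-01  2.329e-01] [0.41 0.1  0.09]
False 25.0833 [-1.000e-04 -9.160e-02  2.309e-01] [ 0.29 -0.23  0.55]
False 25.4333 [-1.000e-04 -7.960e-02  2.288e-01] [ 0.83 -0.57 -0.32]
```

View pics/w10.png

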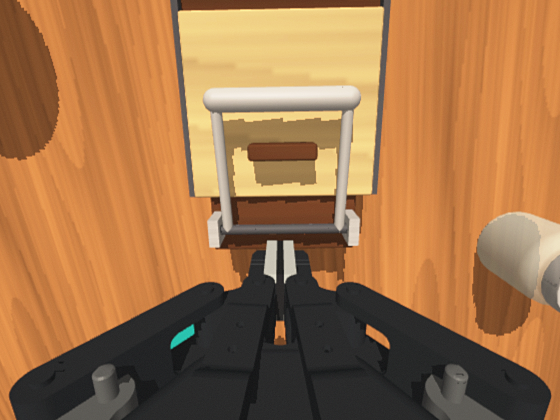

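View pics/s10c.png

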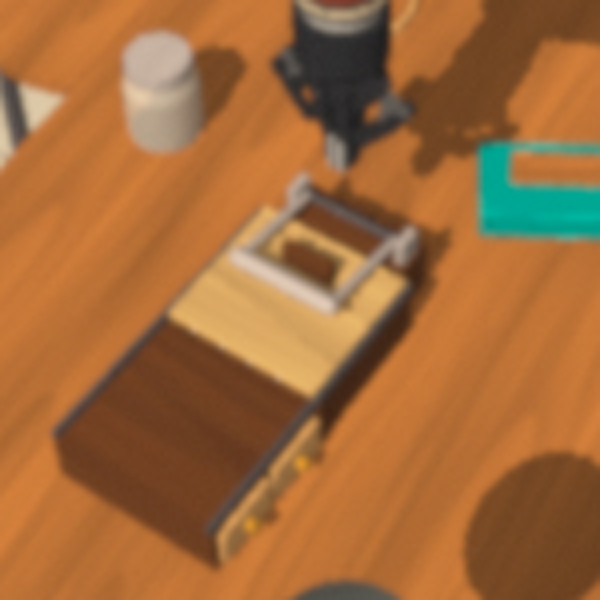

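The bail has fallen over the lid, with the bar at (283,98) and the arms either side of the rib. I'll back off, then measure the bar and the lid.

```bash
python3 - <<'E'
from h import *
from plant import manip
manip.move_straight(W(0,-.10,.30),vel=.2)
manip.pause(.2)
snap(manip,"wrist","w11"); snap(manip,"top","t11")
p,d,K,e,a=load("w11"); s=manip.observe(); print(s["t"],s["wrist_force"])
uv=proj(K,e,a,W(0,.006,.099)); print(uv)
u=int(uv[0])
for v in range(int(uv[1])-14,int(uv[1])+15,2):
    print(v,loc(e+ray(K,a,u,v)*d[v,u]).round(4))
u,v=proj(K,e,a,W(0.055,.068,.066)).astype(int); print(u,v)
for w in range(v-6,v+7,2): print(w,loc(e+ray(K,a,u,w)*d[w,u]).round(4))
import ov; ov.over('w11',O,-5.6,0.0,(160,0,410,280),2,'pics/o11.png')
E
```

```text
26.65 [-0.47421295 -1.14937457 -0.08917886]
[283.16209991  80.73626907]
66 [0.     0.0233 0.0658]
68 [0.     0.0215 0.0664]
70 [-0.      0.0197  0.0667]
72 [-0.      0.018   0.0665]
74 [-0.0001  0.0117  0.0969]
76 [-0.0001  0.01    0.0977]
78 [-0.0001  0.0081  0.0995]
80 [-0.0001  0.0066  0.0993]
82 [-0.0001  0.0049  0.0997]
84 [-0.0002  0.0033  0.0999]
86 [-0.0002  0.0017  0.0996]
88 [-0.0002  0.0003  0.0979]
90 [-0.0002 -0.0011  0.0961]
92 [-0.0001  0.      0.0671]
94 [-0.0001 -0.0018  0.0666]
343 11
5 [0.0566 0.0774 0.0541]
7 [0.0566 0.0756 0.0545]
9 [0.0565 0.0736 0.0556]
11 [0.0567 0.0723 0.0547]
13 [0.0548 0.0671 0.0659]
15 [0.0547 0.0652 0.0667]
17 [0.0549 0.0638 0.0661]
```

View pics/o11.png

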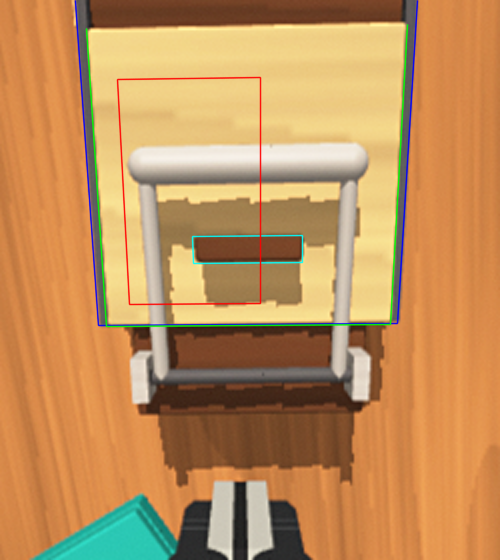

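View pics/t11.png

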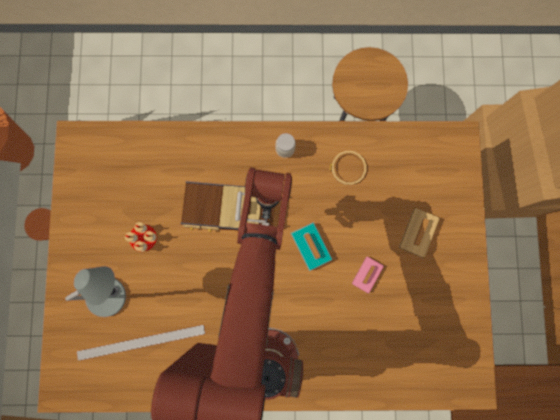

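```bash
python3 - <<'E'
from plant import manip
print(manip.observe()["t"]); print(manip.sign_off())
E
```

```text
26.65
the job is handed in; nothing more can be done
None
```

The bobbin case is packed away, the lid is shut over it, and the bail lever is locked. I handed the job in at about 27 s of the 64 s allowed; no verdict was reported.

- **Case:** I took the smaller of the two plain wooden cases by its ridge and lowered it onto the bay floor until light contact at the expected height. Once I let go, its ridge measured about 51 mm above the table, below the 54 mm rim, and it lay flat.
- **Lid:** I pushed it by the rib to its stop, then pushed again with up to 25 N and gained only about 1 mm. The final picture matches fully shut to within about 1 mm.
- **Bail:** I pushed it past upright only after the lid was shut, and it fell over by itself. The bar measured about y +5.5 mm and 91.5 mm high, against the nominal +6 mm and 91 mm. I didn't press it down any further.
- **Rest of the scene:** In the last overhead picture the jar, spool stand, hoops and other cases stand where they started, and the gripper was clear of everything. I compared them by eye only.

No check failed. One mid-task reading of the held case's width came out about 3 mm too small. I traced it to reading rounded edges in the picture, and the depth readings were as expected.

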